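# Put the ink roller back in its spring clips

### The arm

A 6-joint arm with a two-finger parallel gripper is mounted at the origin on the work surface. World frame = base frame: x ahead of the robot, y to its left, z up, the work surface at z = 0. Lengths are in mm, angles in rad, forces in N, time in s.
With the tool pointing down it reaches from about 325 to 875 mm from the base axis. Payload 4.4 kg.
Tool frame: the origin (TCP) lies between the finger pads; the fingertips stand 14 mm ahead of it and the grasp point (between the pads) lies 5 mm behind it; z points along the fingers, y is the line along which they close (so a half turn about z gives the same grasp; the last joint's range is limited). The gripper opens to 85 mm and grips with 20 to 120 N. Pads are 22 mm wide; open, the fingers measure 114 mm over their backs; the gripper's body (76 mm by 85 mm) begins 54 mm behind the grasp point. The pads swing forward as they close: fully open they stand 13 mm farther back than shut.
Start: joints at [1.036, 0.207, 1.542, -0, 1.393, -0.15], TCP at [215.85, 532.951, 245.282] pointing down, gripper open.
Joint ranges: [-2.73, 2.73], [-0.86, 2.22], [0.23, 2.46], [-1.11, 4.25], [0.08, 2.63], [-2.82, 2.82]. Speed limits (rad/s): [2.79, 2.79, 3.14, 3.14, 3.14, 3.14].

### API

Orientations are given as a rotation vector (axis times angle).
In Python, from rig import arm gives the robot as it stands. Calls block until the motion is done:
- arm.movep(position, orientation): joint-space move of the TCP to a pose.
- arm.servo_line(position, vel=150, rotation=None): straight line of the TCP; rotation=None keeps the orientation; vel is the mean speed in mm/s.
- arm.goto_joints(angles): joint-space move.
- arm.release() and arm.close_gripper(effort=None): open the fingers fully, or close them until they stop; effort is the grip in N (None keeps the last).
- arm.pause(seconds).
- arm.ik(position, orientation): joint angles nearest the present ones, or None.
- arm.read_state(): the state.
- arm.camera(name): name is "side" or "top"; returns the picture (384x512x3 uint8, red, green, blue); there is no depth.
- arm.camera_info(name): a dict with "fx", "fy", "cx", "cy" (pixels), "distortion" ([k1, k2, p1, p2, k3] as OpenCV has them; the pictures are not rectified), "pose" (4x4, takes a point from camera to world coordinates). Camera axes: x right, y up, looking along -z (the intrinsics and any distortion apply to the point x, -y, -z); pixel columns grow to the right and rows downward; lengths in mm; the calibration is good to about 2 mm. A picture is of the moment at which its call begins. camera_info takes no time and is no camera call.
A pose or a line that the arm cannot do raises arm.Unreachable and nothing moves.
- arm.close_job(): hands the job in; it is judged then, once.
Trained networks look in the newest picture that a camera, given by its name, has taken for a name from the list of things; names that differ only in an ending like _2 or _b are one class to them, and where a whole thing is asked for, a point or a joint stands for the part that bears it (a point fixed in the world has none). Each returns a list of dicts, best first, with "conf" (0 to 1); they miss things now and then, are a little off and sometimes report something else, mostly with a low value. They report only what shows in the picture. A call takes as long as a camera call. They do not tell look-alikes from the thing itself.
- arm.masks_of(camera, query): "region" (384x512 bool, what is visible of it) and "xy" ([column, row] in pixels, amid what is visible of it).
The state is a dict: "clock": time; "joint_positions": joint angles; "joint_vel": joint speeds; "effort": joint torques, N m; "tool_pos": TCP position; "ee_rot": TCP orientation; "wrist_force": force on the tool from outside, world axes, zero at the start; "torque": the same for the moment, N m; "gripper_width": finger opening in mm; "grip_force": force on a finger pad.
Only numpy, scipy, OpenCV 4.12 (cv2) and the standard library are available. Lean on these libraries where they do the work, as an engineer would, in place of code of your own. Each camera call takes 0.05 s, during which the arm holds its last target. There are 200 camera calls.

### The job

A lidded can has been left standing on the ink-roller stand: lift it off and set it down gently, upright, on the bench beside the stand. Then take the ink roller out of its wooden rest and press it down into the stand's two spring fork clips until its spindle sits fully home at both ends. Keep the can from tipping over and leave the ink tin and the jar where they are.

Things in the scene. Friction and masses are not known exactly. Their poses are not given: they have to be found in the camera images.
- stand: roller stand, fixed to the bench: a grey plate 100 (x) x 170 (y) x 10 mm, origin at the centre of its underside on the bench, z up. At y = -68 and +68 mm stands a fork clip 10 mm thick (along y), open upwards, flared at the mouth, 95 mm tall over the bench, its saddle 64 mm over the bench. Between the forks 126 mm are free, above the plate
- jaw_left (a joint): sprung hinged jaw of the fork at the stand's y = +68 mm, on its +x side (the fixed jaw is on the -x side, inner face at x = -7 mm): hinge along y, 46 mm over the bench; a round inward nose at 79 mm narrows the mouth and a 12 mm spindle must push it aside. Value 0 shut, grows as it is pushed open (rad, up to 0.7). Pressing past both jaws takes about 8 to 15 N in all
- jaw_right (a joint): the same jaw of the other fork, at the stand's y = -68 mm
- stand_seat (a point): point midway between the two forks, 70 mm over the bench, axes as the stand: the centre of the roller lies here when the spindle is home in both clips (spindle along the stand's y, either way round)
- roller: ink roller: black rubber drum 40 mm in diameter, 100 mm long, on a steel spindle 12 mm in diameter, 170 mm long, 35 mm of which stands out at each end. Origin at its centre on the axis; y along the spindle; it may be turned at any angle about that axis. About 0.3 kg. It starts level in the wooden rest, axis 45 mm over the bench
- end_left (a point): point on the spindle's axis 68 mm to the roller's +y side, which belongs in one fork
- end_right (a point): point on the spindle's axis 68 mm to the roller's -y side, which belongs in the other fork
- rest: wooden roller rest, fixed: board 80 (x) x 165 (y) x 10 mm with two upright V-notched boards at y = -68 and +68 mm, 12 mm thick, about 60 mm tall, that hold the spindle ends; origin at the centre of its underside on the bench, z up, spindle along y
- can: lidded metal can 66 mm in diameter, 57 mm tall, with a fixed arched handle; origin at the centre of its underside, z up. About 0.35 kg. It starts on the stand's plate (10 mm over the bench) between the forks
- can_grip (a point): middle of the can handle's straight top bar, 95 mm over the can's underside; the bar is 10 mm thick and 42 mm long, runs along the can's y, with 33 mm free below it; two 10 mm posts hold it at y = -26 and +26 mm
- tin: bystander: closed ink tin 72 mm in diameter, 60 mm tall, origin under its centre
- jar: bystander: amber glass jar 60 mm in diameter, 100 mm tall, origin under its centre
There are look-alikes about, which are no part of the job. Leave any purple or yellow look-alike of the can alone.

How it is judged (in metres and radians):
On the way:
1. the can stands upright on the bench, off the stand (height (world z) of can below 0.008 m and angle between can's own z axis and vertical below 0.1 rad and contact force between can and the fingers below 0.1 N and contact force between can and stand below 0.1 N), for 0.2 s.
At the end, for the whole second after the job is handed in: The can is at rest, upright (0.1 rad) on the bench, under 0.40 m from the stand (centres). The roller is at rest, released, home in both clips: at each fork its axis is 66 to 73.5 mm over the bench and within 5 mm of the seat line, the drum within 15 mm of the middle (height (world z) of can below 0.008 m and angle between can's own z axis and vertical below 0.1 rad and horizontal distance between can and stand below 0.4 m and linear speed of each of can, roller below 0.02 m/s and z of end_left in the frame of stand between 0.066 and 0.0735 m and z of end_right in the frame of stand between 0.066 and 0.0735 m and x of end_left in the frame of stand between -0.005 and 0.005 m and x of end_right in the frame of stand between -0.005 and 0.005 m and y of roller in the frame of stand between -0.015 and 0.015 m); the robot touches nothing.
It fails at once if the can is tipped over (more than 0.7 rad) (angle between can's own z axis and vertical above 0.7 rad).
It fails at once if the can is dropped or banged onto the bench (faster than 0.4 m/s when within 8 mm of it) (height (world z) of can below 0.008 m and linear speed of can above 0.4 m/s).
It fails at once if the tin is moved by more than 30 mm (distance of tin from where it was at the start of the episode above 0.03 m).
It fails at once if the jar is moved by more than 30 mm (distance of jar from where it was at the start of the episode above 0.03 m).
It also fails if it takes over 56 s, if anything falls off the work surface, if the arm or the gripper's body presses on something with over 40 N, if the wrist force passes 120 N, or if a joint passes its speed limit or range.

## Working session

There is one attempt and no reset: what is moved stays moved. The work goes in short steps, each a Python script; the robot and the scene stay as the last script left them, time stands still between calls to the robot, and variables do not carry over. Pictures are saved under pics/ and viewed, at most 10 in all, crops included, and the job is handed in when it is done.

```bash
ls; mkdir -p pics
python3 - <<'E'
from rig import arm
import cv2,numpy as np
np.set_printoptions(precision=3,suppress=True)
for c in("top","side"):
    im=arm.camera(c); cv2.imwrite(f"pics/{c}0.png",im[:,:,::-1]); i=arm.camera_info(c); print(c,i)
    for q in("stand","roller","rest","can","can_grip","tin","jar"):
        print(q,[(round(d["conf"],2),np.round(d["xy"]).tolist(),int(d["region"].sum())) for d in arm.masks_of(c,q)])
s=arm.read_state();print(s)
E
```

```text
pics
top {'fx': 357.6791739973334, 'fy': 357.6791739973334, 'cx': 250.23929791860297, 'cy': 186.15481741777324, 'distortion': array([-0.101,  0.   ,  0.   ,  0.   ,  0.   ]), 'pose': array([[  0.013,   0.996,  -0.092, 523.996],
       [ -0.999,   0.016,   0.034,  16.787],
       [  0.035,   0.091,   0.995, 873.792],
       [  0.   ,   0.   ,   0.   ,   1.   ]])}
stand [(0.86, [179.0, 207.0], 2217)]
roller [(0.87, [338.0, 191.0], 910)]
rest [(0.96, [330.0, 199.0], 1371)]
can [(0.89, [175.0, 147.0], 745), (0.76, [164.0, 203.0], 737), (0.6, [187.0, 263.0], 765)]
can_grip [(0.79, [188.0, 264.0], 649), (0.77, [163.0, 198.0], 641), (0.77, [172.0, 149.0], 696), (0.62, [132.0, 200.0], 83)]
tin [(0.75, [292.0, 135.0], 818), (0.56, [193.0, 198.0], 72)]
jar []
side {'fx': 351.892346950538, 'fy': 351.892346950538, 'cx': 255.16426999280458, 'cy': 191.74504015232668, 'distortion': array([-0.012,  0.   ,  0.   ,  0.   ,  0.   ]), 'pose': array([[   0.973,    0.155,   -0.173,  456.378],
       [  -0.232,    0.676,   -0.699, -525.281],
       [   0.009,    0.72 ,    0.694,  610.979],
       [   0.   
[... 255 characters left out ...]
53.0], 604), (0.67, [278.0, 154.0], 852)]
can_grip [(0.86, [276.0, 154.0], 838), (0.8, [224.0, 152.0], 568), (0.55, [177.0, 179.0], 935), (0.53, [310.0, 178.0], 1023)]
tin [(0.6, [332.0, 233.0], 1202)]
jar [(0.95, [310.0, 178.0], 992)]
{'clock': 0.8, 'joint_positions': array([ 1.035,  0.207,  1.541, -0.   ,  1.394, -0.15 ]), 'joint_vel': array([ 0.   , -0.001,  0.   , -0.   , -0.002,  0.002]), 'effort': array([ -0.   , -38.3  , -29.196,  -0.   ,   0.001,   0.   ]), 'tool_pos': array([215.883, 532.945, 245.311]), 'ee_rot': array([0.601, 3.084, 0.   ]), 'wrist_force': array([1.406, 0.522, 0.953]), 'torque': array([ 0.052,  0.022, -0.014]), 'grip_force': 0.0, 'gripper_width': 85.27156674810763}
```

```bash
python3 -c "
import cv2
a=cv2.imread('pics/top0.png')[90:310,90:370];cv2.imwrite('pics/topc.png',cv2.resize(a,(760,597),interpolation=cv2.INTER_CUBIC))
a=cv2.imread('pics/side0.png')[110:370,130:390];cv2.imwrite('pics/sidec.png',cv2.resize(a,(598,598),interpolation=cv2.INTER_CUBIC))"
```

```text
(no output)
```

View pics/topc.png

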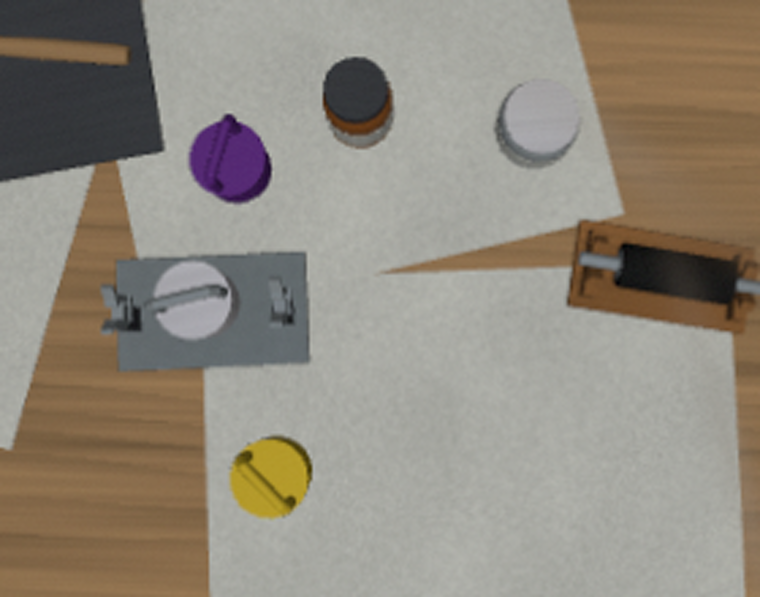

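View pics/sidec.png

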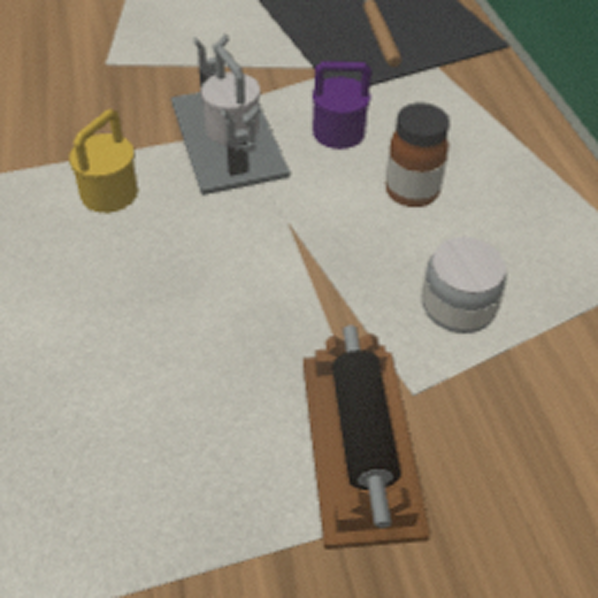

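The top crop shows the plain can on the stand around full-image pixel (161,201), with its bar running roughly along the stand's y. The roller is in its rest at about (340,190). The purple and yellow cans are look-alikes, and the jar and tin sit at the top. The side view agrees. Next I fit the poses using corners from both pictures.

```bash
cat > h.py <<'E'
from rig import arm
import cv2,numpy as np
from scipy.optimize import least_squares
from scipy.spatial.transform import Rotation as R
np.set_printoptions(precision=3,suppress=True)
def proj(c,P):
    i=arm.camera_info(c);T=np.linalg.inv(i["pose"]);F=np.diag([1,-1,-1.])
    K=np.array([[i["fx"],0,i["cx"]],[0,i["fy"],i["cy"]],[0,0,1]])
    r=cv2.Rodrigues(F@T[:3,:3])[0]
    return cv2.projectPoints(np.atleast_2d(P).astype(float),r,F@T[:3,3],K,i["distortion"])[0][:,0]
def place(p,L): # p=x,y,yaw
    c,s=np.cos(p[2]),np.sin(p[2]);L=np.atleast_2d(L)
    return np.c_[p[0]+c*L[:,0]-s*L[:,1],p[1]+s*L[:,0]+c*L[:,1],L[:,2]]
tc=lambda u:np.array(u)/2.714+[90,90]
sc=lambda u:np.array(u)/2.3+[130,110]
def fit(obs,p0):
    f=lambda p:np.concatenate([(proj(c,place(p,[l]))[0]-u) for c,l,u in obs])
    s=least_squares(f,p0,x_scale=[10,10,.1],loss="soft_l1");return s.x,s.fun.reshape(-1,2)
E
cat > m.py <<'E'
from h import *
im={c:cv2.imread(f"pics/{c}0.png") for c in("top","side")}
st=[("top",(50,85,10),tc((117,261))),("top",(50,-85,10),tc((306,253))),("top",(-50,-85,10),tc((309,362))),("top",(-50,85,10),tc((119,371))),
 ("side",(-50,85,10),sc((173,97))),("side",(-50,-85,10),sc((205,190))),("side",(50,-85,10),sc((289,173)))]
a,r=fit(st,[500,200,0]);print("stand",a,"\n",r)
re=[("top",(40,82.5,10),tc((580,220))),("top",(-40,82.5,10),tc((568,305))),("top",(-40,-82.5,10),tc((740,333))),
 ("side",(-40,82.5,10),sc((304,357))),("side",(-40,-82.5,10),sc((325,543))),("side",(40,-82.5,10),sc((428,536)))]
b,r=fit(re,[500,-200,0]);print("rest",b,"\n",r)
ro=[("top",(0,85,45),tc((582,260))),("side",(0,85,47),sc((350,327))),("side",(0,-85,44),sc((381,522))),("top",(0,50,48),tc((619,265))),("top",(0,-50,48),tc((737,282)))]
d,r=fit(ro,[500,-200,0]);print("roller",d,"\n",r)
ca=[("top",(0,26,105),tc((149,303))),("top",(0,-26,105),tc((222,291))),("side",(0,26,105),sc((219,47))),("side",(0,-26,105),sc((239,84)))]
e,r=fit(ca,[500,200,.0]);print("can",e,"\n",r)
th=np.linspace(0,6.28,24)
cir=lambda z:np.c_[33*np.cos(th),33*np.sin(th),0*th+z]
dr=[[(0,s*50,45)]+[(20*np.cos(t),s*50,45+20*np.sin(t)) for t in th] for s in(1,-1)]
mods=[(a,np.array([(x,y,10) for x in np.linspace(-50,50,9) for y in(-85,85)]+[(x,y,10) for x in(-50,50) for y in np.linspace(-85,85,15)]+[(0,68,64),(0,-68,64)]),(0,0,255)),
(b,np.array([(x,y,10) for x in np.linspace(-40,40,9) for y in(-82.5,82.5)]+[(x,y,10) for x in(-40,40) for y in np.linspace(-82,82,15)]),(255,0,0)),
(d,np.array(dr[0]+dr[1]+[(0,85,45),(0,-85,45)]),(0,255,255)),(e,np.vstack([cir(67),cir(10),[(0,26,105),(0,0,105),(0,-26,105)]]),(0,255,0))]
out=[]
for c,(x,y,w,h) in(("top",(105,170,280,60)),("side",(130,110,260,260))):
    big=cv2.resize(im[c],None,fx=2.8 if c=="top" else 2.3,fy=2.8 if c=="top" else 2.3,interpolation=cv2.INTER_CUBIC);k=2.8 if c=="top" else 2.3
    for p,L,col in mods:
        for q in proj(c,place(p,L)): cv2.circle(big,tuple(int(round(v)) for v in (q+.5)*k),1,col,-1)
    cv2.imwrite(f"pics/ov_{c}.png",big[int(y*k):int((y+h)*k),int(x*k):int((x+w)*k)])
E
python3 m.py
```

```text
stand [557.177 184.736   0.063] 
 [[-0.263 -1.102]
 [-0.053 -1.437]
 [ 0.479 -0.188]
 [-0.015 -0.265]
 [-2.157  0.036]
 [-2.769  0.422]
 [-0.257 -0.097]]
rest [ 594.86  -217.937   -0.149] 
 [[-0.341 -1.462]
 [-0.735 -0.643]
 [ 1.306 -0.179]
 [-1.493 -0.254]
 [-1.212  0.767]
 [ 0.535 -0.108]]
roller [ 593.674 -220.08    -0.142] 
 [[-1.023 -0.983]
 [-1.575  0.528]
 [-0.064  2.2  ]
 [ 0.203 -0.604]
 [-2.069 -0.246]]
can [564.067 186.479   0.193] 
 [[ 2.289 -0.548]
 [-0.827 -0.355]
 [-0.216  1.472]
 [-1.204 -3.369]]
```

View pics/ov_top.png

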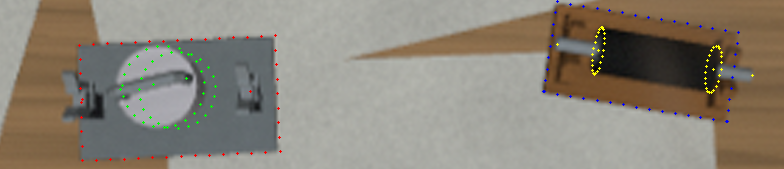

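View pics/ov_side.png

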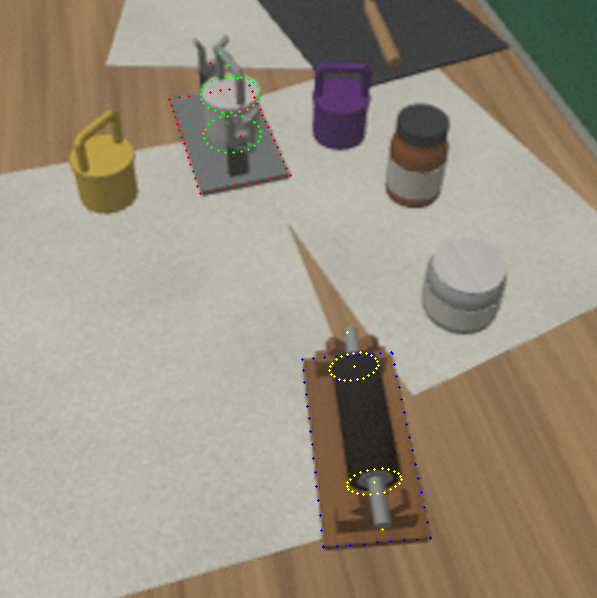

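Run:
```python
from h import *
tv=lambda u:np.array(u)/2.8+[104.5,169.5]; sv=lambda u:np.array(u)/2.3+[129.5,109.5]
ca=[("top",(0,29,105),tv((118,94))),("top",(0,-29,105),tv((190,77))),("top",(0,0,67),tv((157,87))),
 ("side",(0,0,67),sv((231,95))),("side",(0,28,105),sv((218,46))),("side",(0,-28,105),sv((240,82)))]
for o in(ca,ca[:3],ca[3:]):
  e,r=fit(o,[560,185,.1]);print("can",e,r.tolist())
st=[("top",(50,85,10),tc((117,261))),("top",(50,-85,10),tc((306,253))),("top",(-50,-85,10),tc((309,362))),("top",(-50,85,10),tc((119,371)))]
st2=[("side",(-50,85,10),sc((173,97))),("side",(-50,-85,10),sc((205,190))),("side",(50,-85,10),sc((289,173)))]
print(fit(st,[550,180,0])[0],fit(st2,[550,180,0])[0])
def rv(yaw): # tool down, tool y along world angle yaw
    y=np.array([np.cos(yaw),np.sin(yaw),0]);z=np.array([0,0,-1.]);x=np.cross(y,z)
    return R.from_matrix(np.c_[x,y,z]).as_rotvec()
for p,yaw in(((560,190,250),.2),((560,190,250),.2+np.pi),((594,-220,250),-.147),((594,-220,250),-.147+np.pi),((557,185,250),.063),((557,185,250),.063+np.pi)):
    print(yaw,arm.ik(p,rv(yaw)))
```

```text
can [563.112 185.911   0.238] [[-0.4676577237253241, -0.6820611463320745], [0.12584123150526239, -0.531478708725956], [2.4051852879105695, -0.22057514434709447], [-0.8386686276929822, -0.8347099759582477], [-0.3722670228671916, 2.2875136905338422], [-0.6877459708702247, -1.4940919090038847]]
can [562.046 186.627   0.247] [[-0.7921355711207809, -0.07558181137403608], [-0.24693498807670267, -0.15707837912049172], [2.073225452240564, 0.24706695997684847]]
can [564.205 183.074   0.229] [[-0.21163004741580949, -0.2284856431987521], [0.34414590091884634, 2.836421571972096], [-0.11656164400466196, -0.841605186645694]]
[555.369 184.765   0.06 ] [562.21  184.236   0.056]
0.2 [ 0.181  0.237  1.494 -0.     1.41  -0.019]
3.3415926535897933 None
-0.147 [-0.491  0.326  1.383 -0.     1.433 -0.344]
2.9945926535897933 [-0.491  0.326  1.383 -0.     1.433  2.797]
0.063 [ 0.173  0.228  1.506 -0.     1.408  0.11 ]
3.2045926535897933 None
```

```bash
cat >> h.py <<'E'
def rv(yaw):
    y=np.array([np.cos(yaw),np.sin(yaw),0]);z=np.array([0,0,-1.]);x=np.cross(y,z)
    return R.from_matrix(np.c_[x,y,z]).as_rotvec()
E
python3 - <<'E'
from h import *
def st(t):
    s=arm.read_state();print(t,round(s["clock"],2),s["tool_pos"],s["wrist_force"],s["gripper_width"],s["grip_force"])
q=rv(.24)
arm.movep((562,186,190),q)
arm.servo_line((562,186,99),vel=120);st("down")
arm.close_gripper(50);st("closed")
arm.servo_line((562,186,125),vel=60);st("lift")
im=arm.camera("side");cv2.imwrite("pics/lift.png",cv2.resize(im[100:250,130:330,::-1],None,fx=3,fy=3))
E
```

```text
down 3.5 [562.739 186.249  99.844] [ 0.111  0.462 -0.375] 85.21015004155741 0.0
closed 4.19 [562.767 186.106  99.508] [ 1.535 -0.409  1.299] 8.180324208686427 48.70666444301605
lift 4.78 [561.914 185.988 125.18 ] [ 0.283 -0.423 -4.469] 8.173950698479496 48.595202565193176
```

View pics/lift.png

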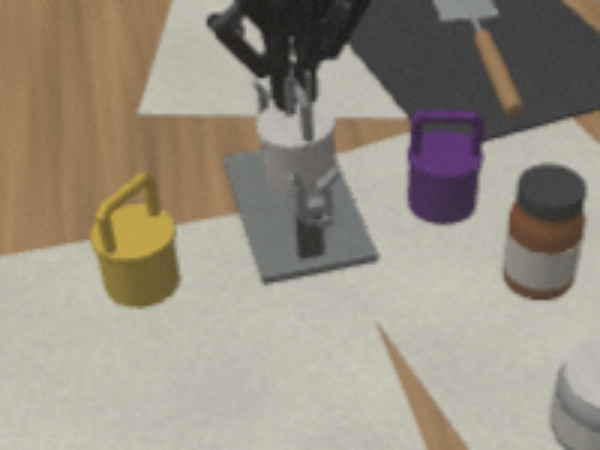

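The can hangs upright in the gripper, clear of the plate around (296,140) in the crop, and the extra weight of about 4 N matches it. I'll carry it to the free bench next.

Run:
```python
from h import *
def st(t):
    s=arm.read_state();print(t,round(s["clock"],2),s["tool_pos"],s["wrist_force"],s["gripper_width"]);return s
arm.servo_line((562,186,225),vel=150)
arm.servo_line((480,0,225),vel=180)
arm.servo_line((480,0,100),vel=150)
arm.pause(.2);z=100;f0=st("pre")["wrist_force"][2]
while z>82:
    z-=1.5;arm.servo_line((480,0,z),vel=30)
    f=arm.read_state()["wrist_force"][2]
    if f-f0>2: break
st("set"); arm.release();arm.pause(.2)
arm.servo_line((480,0,190),vel=150);st("up")
arm.movep((594,-220,200),rv(-.145));arm.pause(.1);st("at roller")
im={}
for c in("top","side"):
    im[c]=arm.camera(c);cv2.imwrite(f"pics/{c}1.png",im[c][:,:,::-1])
a=cv2.resize(im["top"][150:270,110:310,::-1],None,fx=4,fy=4,interpolation=cv2.INTER_CUBIC)
cv2.imwrite("pics/t1.png",a)
a=cv2.resize(im["side"][110:260,150:350,::-1],None,fx=4,fy=4,interpolation=cv2.INTER_CUBIC)
cv2.imwrite("pics/s1.png",a)
```

```text
pre 8.11 [480.988  -0.143 101.154] [-0.785  0.389 -5.241] 8.204106845970998
set 10.11 [481.575  -0.181  89.151] [1.916 0.927 3.223] 8.574599332873214
up 11.87 [479.235   0.133 189.091] [ 0.547 -0.852  0.448] 85.36708478620305
at roller 12.94 [ 593.552 -218.047  199.746] [ 0.198  1.421 -0.306] 85.32747914337718
```

View pics/t1.png

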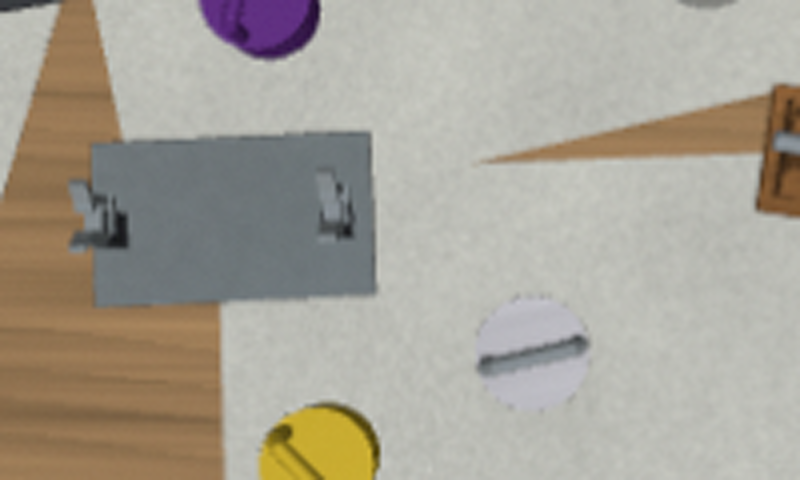

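View pics/s1.png

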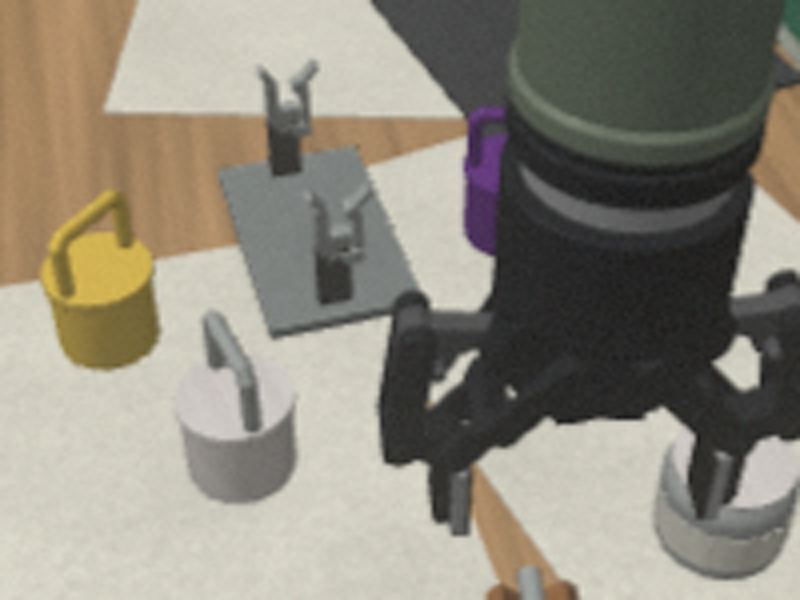

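The can stands upright at about (534,353) in the top crop. The stand is now clear, with plate corners at (91,143), (371,132), (376,294) and (95,306). I'll refit the stand, using the can's known placement to check for camera bias.

Run:
```python
from h import *
tv=lambda u:(np.array(u)+.5)/4-.5+[110,150]; sv=lambda u:(np.array(u)+.5)/4-.5+[150,110]
t=[("top",(50,85,10),tv((91,143))),("top",(50,-85,10),tv((371,132))),("top",(-50,-85,10),tv((376,294))),("top",(-50,85,10),tv((95,306)))]
s=[("side",(-50,85,10),sv((219,171))),("side",(50,85,10),sv((357,147))),("side",(-50,-85,10),sv((272,333)))]
for o in(t,s,t+s):
    a,r=fit(o,[557,185,.06]);print(a,np.abs(r).max())
# can bias: bar end centres, lid centre
ct=[("top",(0,26,95),tv((487,365))),("top",(0,-26,95),tv((582,344)))]
cs=[("side",(0,26,95),sv((212,319))),("side",(0,-26,95),sv((249,378)))]
for o in(ct,cs): print("can",fit(o,[481,0,.24])[0])
print("can lid px top",(proj("top",[[481,0,57]])-[110,150])*4,"side",(proj("side",[[481,0,57]])-[150,110])*4)
```

```text
[556.704 185.912   0.058] 0.4886717904520026
[560.269 183.718   0.062] 0.23202647959001865
[558.004 185.446   0.059] 1.1574596326598794
can [482.507   4.162   0.229]
can [484.385   2.653   0.252]
can lid px top [[539.33  352.168]] side [[229.052 400.836]]
```

Run:
```python
from h import *
def st(t):
    s=arm.read_state();print(t,round(s["clock"],2),s["tool_pos"],s["wrist_force"],s["gripper_width"],s["grip_force"])
arm.movep((592,-221,120),rv(-.147))
arm.servo_line((592,-221,37),vel=100);st("down")
arm.close_gripper(80);st("closed")
arm.servo_line((592,-221,80),vel=60)
arm.servo_line((592,-221,200),vel=200);st("lift")
arm.movep((556,185,200),rv(.059))
arm.servo_line((556,185,112),vel=150);arm.pause(.2);st("above")
im={c:arm.camera(c) for c in("top","side")}
for c in im: cv2.imwrite(f"pics/{c}2.png",im[c][:,:,::-1])
a=cv2.resize(im["side"][110:230,170:290,::-1],None,fx=5,fy=5,interpolation=cv2.INTER_CUBIC)
cv2.imwrite("pics/s2.png",a)
```

```text
down 14.44 [ 592.723 -221.379   37.803] [-0.327 -0.173 -0.183] 85.48257393399871 0.0
closed 14.94 [ 595.381 -221.833   38.945] [ 4.877 -0.162  0.116] 38.181195189933376 80.03221392631531
lift 16.56 [ 591.025 -220.485  198.364] [ 0.263  0.951 -3.526] 38.11775167413717 80.41472911834717
above 19.0 [557.221 185.189 113.65 ] [ 0.144  0.279 -1.2  ] 38.19640105263852 80.4188060760498
```

View pics/s2.png

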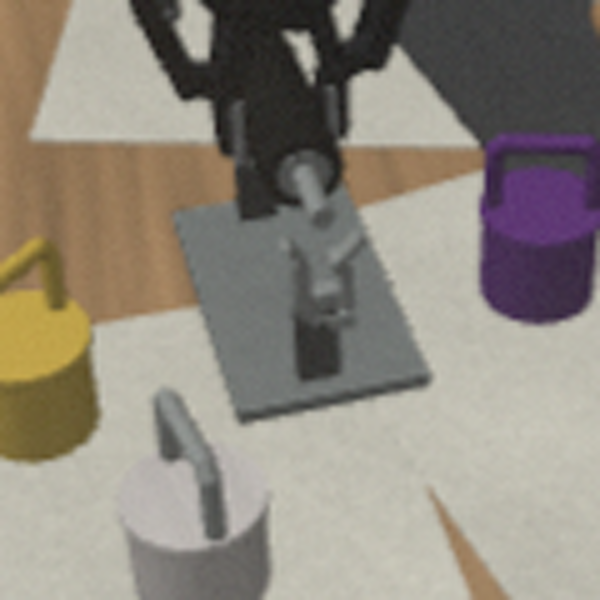

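The roller's spindle end is at about (320,212) in the crop, and the near fork's mouth below it is at about (322,250). I'll compare these with the projection before pressing.

Run:
```python
from h import *
p=(557.2,185.2,.059)
f=lambda L,c="side",o=(170,110),k=5:(proj(c,place(p,L))+.5-o)*k-.5
print("tip@122,118; root",f([(0,-85,121.7),(0,-85,117),(0,-50,121.7)]).round(1).tolist())
print("fork: fixed jaw top, saddle front, home tip, plate corner(-50,-85),(50,-85)",f([(-7,-73,79),(0,-73,64),(0,-85,70),(-50,-85,10),(50,-85,10)]).round(1).tolist())
im=cv2.imread("pics/top2.png");a=cv2.resize(im[160:250,110:230],None,fx=6,fy=6,interpolation=cv2.INTER_CUBIC);cv2.imwrite("pics/t2.png",a)
print("top tips",f([(0,85,121.7),(0,-85,121.7),(50,85,10),(-50,-85,10)],"top",(110,160),6).round(1).tolist())
```

```text
tip@122,118; root [[324.5, 217.4], [324.9, 225.6], [305.8, 173.0]]
fork: fixed jaw top, saddle front, home tip, plate corner(-50,-85),(50,-85) [[306.7, 276.8], [322.1, 298.4], [328.0, 304.5], [232.9, 416.4], [428.2, 377.4]]
top tips [[49.5, 263.4], [531.8, 243.1], [139.0, 151.9], [566.8, 382.5]]
```

View pics/t2.png

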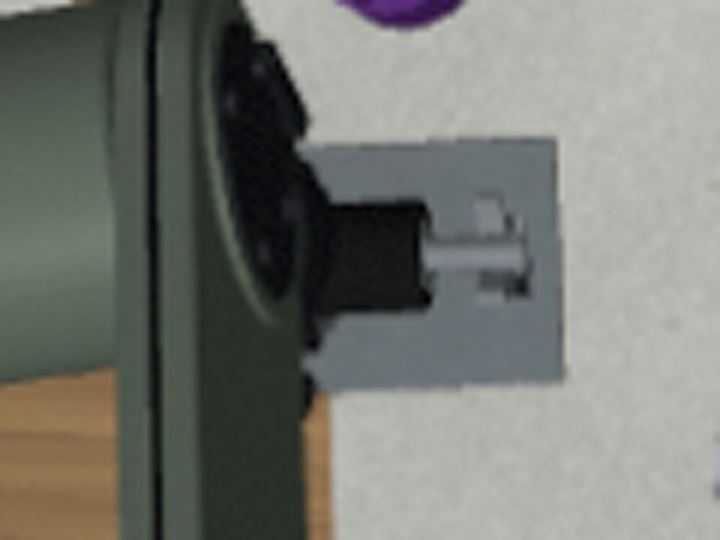

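The top crop shows the spindle, around (475,254), between the two jaw tips at (490,213) and (495,297). It's aligned to within about 2–3 mm, which is inside the flare. I'll press down in small steps and watch the force.

Run:
```python
from h import *
x,y,z=556.5,184,112.
arm.servo_line((x,y,94),vel=100);arm.pause(.2)
s=arm.read_state();f0=s["wrist_force"];print(s["clock"],s["tool_pos"],f0);z=94
while z>54:
    z-=2;arm.servo_line((x,y,z),vel=30);s=arm.read_state();f=s["wrist_force"]-f0
    print(round(s["clock"],1),z,s["tool_pos"],f,s["torque"])
    if f[2]>30 or np.hypot(*f[:2])>20: break
    x-= -np.clip(f[0]*.1,-.5,.5)
for c in("top","side"): cv2.imwrite(f"pics/{c}3.png",arm.camera(c)[:,:,::-1])
```

```text
19.6333 [556.897 184.112  94.477] [ 0.189 -0.015 -1.912]
19.9 92 [556.438 184.006  91.997] [-1.055 -0.287 -1.157] [-0.041  0.001 -0.02 ]
20.1 90 [556.176 183.961  89.776] [-0.177  0.327 -0.049] [-0.016 -0.008  0.055]
20.4 88 [556.176 183.949  87.757] [-0.763  0.191 -1.254] [ 0.027 -0.001 -0.108]
20.6 86 [556.127 183.971  85.791] [-0.467  0.595  0.291] [ 0.008 -0.021 -0.002]
20.9 84 [556.067 183.972  83.773] [-0.008  0.883 -1.155] [-0.    -0.054  0.013]
21.1 82 [556.672 184.081  82.21 ] [0.748 0.426 0.263] [ 0.024 -0.113  0.084]
21.4 80 [557.585 184.138  80.668] [3.055 0.672 1.717] [ 0.007 -0.454  0.076]
21.6 78 [558.286 184.159  78.932] [4.541 0.991 2.812] [ 0.05  -0.775  0.278]
21.9 76 [558.39  184.193  77.524] [1.988 0.895 6.842] [-0.093 -0.404  0.21 ]
22.1 74 [558.412 184.203  75.796] [1.388 0.648 9.612] [-0.183 -0.203  0.38 ]
22.4 72 [558.407 184.217  73.794] [0.721 0.286 9.597] [-0.134 -0.141  0.318]
22.6 70 [558.349 184.209  71.609] [ 1.967 -0.221  8.796] [-0.154 -0.238  0.295]
22.9 68 [558.373 184.2    69.267] [1.323 1.237 7.613] [-0.129 -0.299  0.262]
23.1 66 [558.446 184.088  66.505] [3.809 0.766 5.049] [-0.24  -0.558  0.236]
23.4 64 [558.545 184.007  63.775] [5.126 1.316 3.414] [ 0.066 -0.79   0.21 ]
23.6 62 [558.65  184.037  63.648] [-0.576 -0.572 13.222] [-0.11   0.168  0.17 ]
23.9 60 [558.686 184.034  63.499] [-5.682 -1.586 23.28 ] [-0.357  0.806  0.164]
24.1 58 [558.728 184.047  63.389] [-8.57  -3.342 32.611] [-0.478  1.392  0.076]
```

It pushed past the jaws at about 10 N and bottomed at TCP z 63.4, which is the expected height. I'll relieve the load, release, retreat and check.

Run:
```python
from h import *
arm.servo_line((558.6,184,63),vel=30);arm.release();arm.pause(.2)
arm.servo_line((558.6,184,200),vel=120)
arm.movep((450,-250,280),rv(0))
arm.pause(.2);s=arm.read_state();print(s["clock"],s["wrist_force"],s["tool_pos"])
im={c:arm.camera(c) for c in("top","side")}
a=cv2.resize(im["top"][160:260,110:270,::-1],(800,500),interpolation=cv2.INTER_CUBIC)[:,:420]
b=cv2.resize(im["side"][110:230,160:240+10,::-1],(375,500),interpolation=cv2.INTER_CUBIC)
p=(557.5,184.5,.059)
L=[(0,85,70),(0,-85,70),(0,50,70),(0,-50,70)]
for q in (proj("top",place(p,L))+.5-[110,160])*5: cv2.circle(a,tuple(q.astype(int).tolist()),2,(0,0,255),-1)
for q in (proj("side",place(p,L))+.5-[160,110])*500/120: cv2.circle(b,tuple(q.astype(int).tolist()),2,(0,0,255),-1)
cv2.imwrite("pics/fin.png",np.hstack([a,b]))
```

```text
28.4333 [-0.012 -0.073 -0.189] [ 450.402 -249.206  279.774]
```

View pics/fin.png

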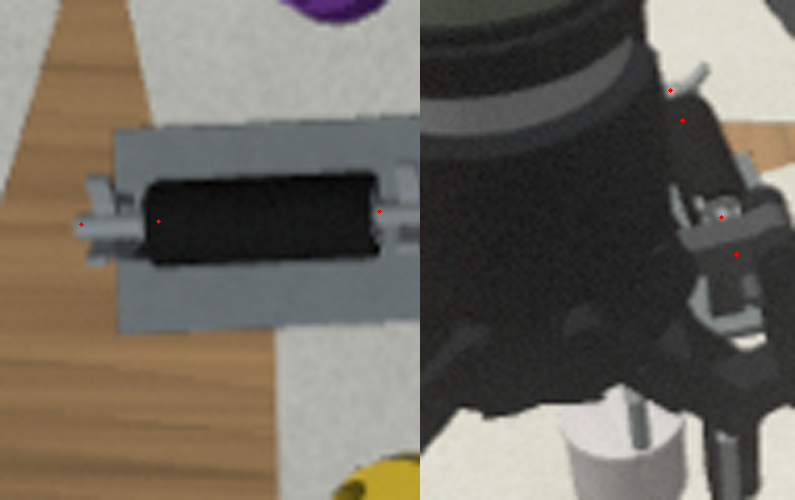

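The roller lies in both forks: the drum spans (147–380, 220) in the top crop, within about 2 mm of where it should be. The can is upright. During the press the torque stayed low, so both ends bottomed. I'm handing in.

```bash
python3 -c "
from rig import arm
print(arm.close_job())"
```

```text
the job is handed in; nothing more can be done
None
```

I handed the job in at about 28 s of the 56 s limit: the can stands upright on the bench about 200 mm from the stand, the roller is pressed home and released in the clips (bottomed at the expected height; the last picture showed the far fork clearly, but the arm blocked the side view of the near end), and the tin and jar were never approached; no verdict was returned.

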